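# Vent the leak-test pump, then draw its piston to the ring and hold

### The arm

A 6-joint arm with a two-finger parallel gripper is mounted at the origin on the work surface. World frame = base frame: x ahead of the robot, y to its left, z up, the work surface at z = 0. Lengths are in m, angles in rad, forces in N, time in s.
With the tool pointing down it reaches from about 0.35 to 0.85 m from the base axis. Payload 8.1 kg.
Tool frame: the origin (TCP) lies at the centre of the arm's flange, where the gripper is bolted on; the fingertips stand 186 mm ahead of it and the grasp point (between the pads) lies 167 mm ahead of it; z points along the fingers, y is the direction in which the jaws open and shut (so a half turn about z gives the same grasp; the last joint's range is limited). The gripper opens to 93 mm and grips with 3 to 60 N. Pads are 15 mm wide; open, the fingers measure 128 mm over their backs; the gripper's body (75 mm by 188 mm) begins 65 mm behind the grasp point.
Start: joints at [-1.294, 0.13, 1.488, -0, 1.523, -0.085], TCP at [0.212, -0.561, 0.405] pointing down, gripper open.
Joint ranges: [-2.96, 2.96], [-0.89, 2.26], [0.02, 2.5], [-1.34, 4.48], [0, 2.73], [-2.66, 2.66]. Speed limits (rad/s): [2.39, 2.39, 2.79, 3.14, 3.14, 3.14].

### API

Orientations are given as a rotation vector (axis times angle).
In Python, from plant import robot, viewer, order gives the robot as it stands.
- The arm moves only by the tool apply_moves, never from a script. Its argument "deltas" is a list of rows, each a list of 3 entries, a list of its own where there are three numbers: the finger opening in mm, from 0 to 93, then the shift along the tool's x, y, z in mm, then the turn about the tool's z in rad. In form: [[grip, [dx, dy, dz], yaw], ...]. A call has 1 to 5 rows; each row shifts and turns the commanded pose from where the row before left it, along the tool's axes as they then stand; what a row does not reach is not made up. A row lasts 1/8 s, in which the tool goes at most 62.5 mm and 10.7 degrees, less where a joint would pass 70% of its speed; a pose out of reach is approached as far as the arm can. A call is refused whole if a number of a shift passes 62.5 or a number of a turn 0.188, either way. A call with a gripper value outside its range is refused whole. The fingers move at their own pace and stop on an object; "grip_force" is the grip in N (left out, the last holds). Time passes only in rows, so rows that do not move let the fingers close. It gives the time, the measured TCP pose, the force and the opening at its end, in the units of the state.
- robot.read_state(): the state, without advancing time (a new reading comes with each control period).
- viewer.read_camera(name): name is "side" or "top"; returns the picture (400x640x3 uint8, blue, green, red); there is no depth.
- viewer.get_calibration(name): a dict with "fx", "fy", "cx", "cy" (pixels), "R" (3x3) and "t" (3): a world point X has camera coordinates R X + t. Camera axes: x right, y down, z forward; pixel columns grow to the right and rows downward; lengths in m; the calibration is good to about 2 mm. A picture is of the moment at which its call begins. get_calibration takes no time and is no camera call.
- order.close_job(): hands the job in, once; it reports no verdict.
The state is a dict: "t": time; "q": joint angles; "dq": joint speeds; "joint_torque": joint torques, N m; "tool_pos": TCP position; "orientation": TCP orientation; "force": force on the tool from outside, world axes, zero at the start; "wrist_torque": the same for the moment, N m; "opening": finger opening in m.
Only numpy, scipy, OpenCV 4.12 (cv2) and the standard library are available. Lean on these libraries where they do the work, as an engineer would, in place of code of your own. Each camera call takes 0.05 s, during which the arm holds its last target. There are 200 camera calls.

### The job

At the leak-test pump on the lab bench, first press the spring-loaded vent plunger right down to its stop and let it spring back up. Then take the piston by its T-handle and draw it straight up without forcing it sideways, about 35 mm, until the dark ring on its rod just shows at the top of the block, and finish while still holding it there: do not let go, or it drops back. Leave the other things on the bench where they are.

Things in the scene. Friction and masses are not known exactly. Their poses are not given: they have to be found in the camera images.
- pump: the leak-test pump, fixed: grey base plate 120 x 230 x 12 mm carrying, along the pump's own y axis: the vent at y = -60 mm (aluminium cylinder, 40 mm across, top 68 mm up), a square dark steel block at y = +45 mm (60 x 60 mm, flat top 100 mm up) with the upright bore in its middle, and a round white-faced gauge at y = +103 mm (48 mm across, top 85 mm up). Origin at bench level, z up
- bore_mouth (a point): centre of the bore's mouth, on top of the pump's block, 100 mm above the bench; the bore runs straight down from here, 19.5 mm wide and 79 mm deep
- piston: steel piston, 0.2 to 0.45 kg, loose in the bore, free to turn and slide; let go, it drops home. Rod 18 mm across, 74 mm long, below a flange (30 mm across, 6 mm thick) that rests on the block's top when home; above it a 14 mm neck and T-handle. A dark ring lies 35 to 38 mm below the flange, hidden in the bore at the start. Origin on the axis at the flange's underside, z up, x along the T-bar
- piston_grip (a point): the middle of the T-handle's white crossbar, 35 mm above the flange's underside (135 mm above the bench when home). The bar is 64 mm long along its x axis, 14 mm thick across (y) and 14 mm high; grip it across its thickness. Its x axis is turned up to 0.6 rad either way from the pump's x axis
- vent (a joint): the vent plunger's travel in m: 0 = up, 0.010 = pressed down to its stop. The spring pushes back with 4 N at the top and 8 N at the stop, and returns it when let go
- vent_top (a point): centre of the top of the vent plunger's white mushroom head (34 mm across, 12 mm thick), 96 mm above the bench when up; moves down with it
- rack: bystander: grey tube rack with capped sample tubes, fixed to the bench, 120 x 200 mm and 55 mm high, the tubes up to 102 mm high. Origin under its middle. It and the pump stand side by side and may be either way round
- jar: bystander: lidded specimen jar, 48 mm across and 62 mm high, on the far side of the pump. Origin under its middle
- pen: bystander: marker pen lying on the near side of the pump, 120 mm long, 12 mm thick. Origin under its middle
- tape: bystander: roll of paper tape lying on the near side of the rack, 64 mm across, 18 mm high. Origin under its middle
- dish: bystander: round steel dish, 110 mm across, 40 mm high. Origin under its middle
- spray: bystander: white plastic bottle, 64 mm across, 170 mm high, at the left. Origin under its middle
- tips: bystander: closed box of pipette tips, 85 x 120 x 50 mm, at the back. Origin under its middle
- penpot: bystander: empty white cup, 70 mm across, 95 mm high, at the back. Origin under its middle
Things that resemble listed ones, but are neither listed nor needed, are in the scene too. What is shaped like the piston but blue or turquoise is not meant.

How it is judged:
By the outcome, as a careful person would: the job done as asked, in the order asked, and still so for the second after the job is handed in, while the arm keeps its last pose, push and grip.
It also fails if it takes over 40 s, if anything falls off the work surface, if the arm or the gripper's body presses on something with over 40 N, if the wrist force passes 120 N, or if a joint passes its speed limit or range.

## Working session

There is one attempt and no reset: what is moved stays moved. The work goes in short steps, Python scripts to look and compute and a tool call to move; the robot and the scene stay as the last step left them, time stands still between calls to the robot, and variables do not carry over. Pictures are saved under pics/ and viewed, about 8 in all and at most 12, crops included, and the job is handed in when it is done.

Besides the shell and the picture viewer there is one more tool, called after "Request:" in YAML: its name, and indented under it one key for each argument. apply_moves: Moves the arm, as the interface text tells. Its arguments: {"type":"object","properties":{"deltas":{"type":"array"},"grip_force":{"type":"number"}},"required":["deltas"]}

```bash
mkdir -p pics; ls; cat > h.py <<'E'
from plant import robot, viewer, order
import numpy as np, cv2
def snap(n,f,crop=None,s=1):
    im=viewer.read_camera(n); cv2.imwrite('pics/'+n+'_'+f+'_raw.png',im)
    return im
def ray(n,u,v):
    c=viewer.get_calibration(n);R=np.array(c['R']);t=np.array(c['t'])
    d=R.T@np.array([(u-c['cx'])/c['fx'],(v-c['cy'])/c['fy'],1]);return -R.T@t,d
def atz(n,u,v,z):
    o,d=ray(n,u,v);return o+d*(z-o[2])/d[2]
def proj(n,X):
    c=viewer.get_calibration(n);p=np.array(c['R'])@np.array(X)+np.array(c['t'])
    return np.array([c['fx']*p[0]/p[2]+c['cx'],c['fy']*p[1]/p[2]+c['cy']])
E
python3 - <<'E'
from h import *
a=snap('top','0');b=snap('side','0')
for n in('top','side'):
    c=viewer.get_calibration(n);print(n,c['fx'],c['cx'],c['cy'],(-np.array(c['R']).T@np.array(c['t'])).round(3),np.array(c['R']).round(2).tolist())
print(robot.read_state())
E
```

```text
pics
top 418.3748642158185 317.35444180476395 202.088733180273 [ 0.484 -0.003  1.36 ] [[-0.02, -1.0, 0.01], [-1.0, 0.02, -0.05], [0.05, -0.01, -1.0]]
side 399.4398151178588 319.61960928733157 193.37172438999707 [0.186 0.595 0.97 ] [[-0.83, -0.56, 0.01], [-0.45, 0.65, -0.62], [0.34, -0.52, -0.78]]
{'t': 0.1, 'q': array([-1.29438335e+00,  1.31132750e-01,  1.48919155e+00, -1.06521982e-05,
        1.52301757e+00, -8.54043726e-02]), 'dq': array([-0.00021962, -0.00511876, -0.00108188, -0.00042124,  0.00105692,
        0.00020491]), 'joint_torque': array([ 4.82086198e-04, -5.61337495e+01, -4.93097341e+01,  7.68106082e-02,
        2.90867407e-02, -7.52934670e-05]), 'tool_pos': array([ 0.21234333, -0.56094268,  0.40375231]), 'orientation': array([-3.08861177e+00, -5.64934015e-01,  2.78497844e-04]), 'force': array([ 0.09863257, -0.91308105,  0.01247343]), 'wrist_torque': array([-0.01019515, -0.00695742,  0.02035651]), 'opening': 0.09297554630343223}
```

View pics/top_0_raw.png

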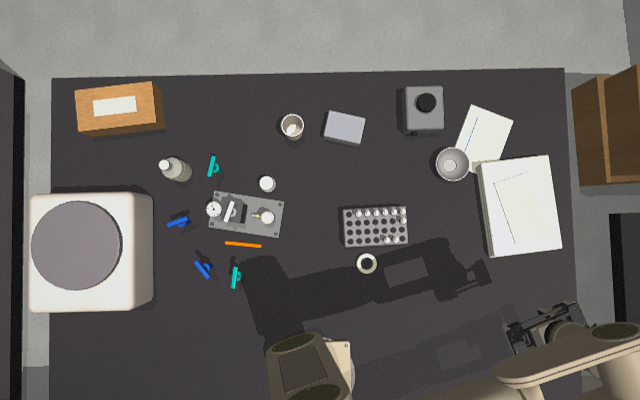

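View pics/side_0_raw.png

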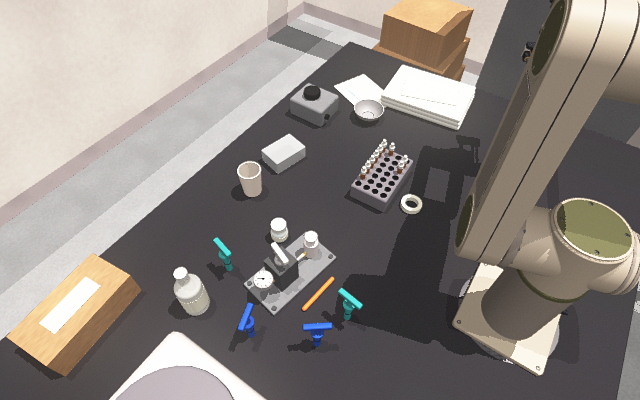

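Top view: pump at about (245,214), with the gauge at (213,209), the white T-bar at (230,211) and the white vent head at (267,217). The blue and turquoise T-pieces at (178,222), (203,267), (235,277) and (213,166) are decoys. The white-barred piston standing in the pump's block is the one meant; I'll confirm it in one crop.

```bash
python3 - <<'E'
import cv2,numpy as np
a=cv2.imread('pics/top_0_raw.png')[180:250,195:295];b=cv2.imread('pics/side_0_raw.png')[220:320,235:345]
a=cv2.resize(a,None,fx=4,fy=4,interpolation=cv2.INTER_CUBIC);b=cv2.resize(b,None,fx=3.6,fy=3.6,interpolation=cv2.INTER_CUBIC)
h=max(len(a),len(b));c=np.zeros((h,a.shape[1]+b.shape[1],3),np.uint8);c[:len(a),:a.shape[1]]=a;c[:len(b),a.shape[1]:]=b
cv2.imwrite('pics/c1.png',c);print(c.shape)
E
```

```text
(360, 796, 3)
```

View pics/c1.png

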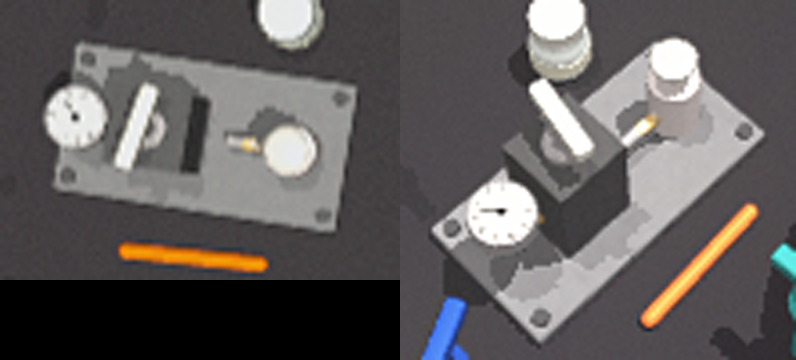

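```bash
cat > fit.py <<'E'
from h import *
from scipy.optimize import least_squares
T=lambda u,v:((u+.5)/4-.5+195,(v+.5)/4-.5+180)
S=lambda u,v:((u-400+.5)/3.6-.5+235,(v+.5)/3.6-.5+220)
# local pts (pump frame) 
obs=[('top',T(80,43),(.06,.115,.012)),('top',T(356,87),(.06,-.115,.012)),('top',T(333,231),(-.06,-.115,.012)),('top',T(55,188),(-.06,.115,.012)),
('side',S(432,233),(.06,.115,.012)),('side',S(540,343),(-.06,.115,.012)),('side',S(764,133),(-.06,-.115,.012)),
('top',T(290,150),(0,-.06,.096)),('side',S(674,59),(0,-.06,.096)),('top',T(137,126),(0,.045,.142)),('side',S(563,116),(0,.045,.142))]
def W(p,l):
    c,s=np.cos(p[2]),np.sin(p[2]);return np.array([p[0]+c*l[0]-s*l[1],p[1]+s*l[0]+c*l[1],l[2]])
f=lambda p:np.concatenate([proj(n,W(p,l))-uv for n,uv,l in obs])
r=least_squares(f,[.5,.2,0],loss='soft_l1',f_scale=1)
E
python3 - <<'E'
from fit import *
p=r.x;print(p.round(4));print(f(p).reshape(-1,2).round(1).tolist())
print('vent',W(p,(0,-.06,.096)).round(4),'bore',W(p,(0,.045,.1)).round(4))
print('direct vent',atz('top',*T(290,150),.096).round(4),atz('side',*S(674,59),.096).round(4))
print('direct bar',atz('top',*T(137,126),.142).round(4),atz('side',*S(563,116),.142).round(4))
e=[atz('top',*T(150,86),.142),atz('top',*T(124,167),.142)];d=e[0]-e[1];print('bar yaw top',np.arctan2(d[1],d[0]),np.linalg.norm(d))
e=[atz('side',*S(540,84),.142),atz('side',*S(586,150),.142)];d=e[0]-e[1];print('bar yaw side',np.arctan2(d[1],d[0]),np.linalg.norm(d))
from scipy.spatial.transform import Rotation as Ro
s=robot.read_state();print(Ro.from_rotvec(s['orientation']).as_matrix().round(3))
E
```

```text
[ 0.5191  0.2098 -0.1825]
[[-0.2, -0.1], [1.3, 0.2], [1.0, 1.0], [-0.3, 0.4], [0.6, -3.0], [1.3, -2.0], [2.3, -1.7], [-5.3, -0.3], [-2.7, 1.3], [-4.7, -0.3], [-3.9, 1.9]]
vent [0.5082 0.1508 0.096 ] bore [0.5273 0.2541 0.1   ]
direct vent [0.5069 0.1349 0.096 ] [0.5047 0.1436 0.096 ]
direct bar [0.5261 0.2406 0.142 ] [0.5229 0.2448 0.142 ]
bar yaw top -0.3236831459366601 0.06162221670572235
bar yaw side -0.38373375907293367 0.05947426761735949
[[ 0.935  0.354 -0.   ]
 [ 0.354 -0.935  0.002]
 [ 0.    -0.002 -1.   ]]
```

The raised parts all sit about 15 mm off relative to the plate, which suggests the plate isn't centred on the origin. I'll free that offset and refit.

```bash
python3 - <<'E'
from fit import *
def g(p,ob=obs):
    return np.concatenate([proj(n,W(p,(l[0],l[1]+(p[3] if l[2]<.02 else 0),l[2])))-uv for n,uv,l in ob])
ob=obs+[('top',T(76,117),(0,.103,.085)),('side',S(502,211),(0,.103,.085))]
r=least_squares(g,[.5,.2,0,0],kwargs=dict(ob=ob),loss='soft_l1',f_scale=1);p=r.x
print(p.round(4));print(g(p,ob).reshape(-1,2).round(1).tolist())
print('vent',W(p,(0,-.06,.096)).round(4),'bore',W(p,(0,.045,.1)).round(4))
E
```

```text
[ 0.517   0.1987 -0.1761  0.0158]
[[-1.7, -0.1], [-0.2, -0.2], [-0.2, 0.7], [-1.6, 0.5], [-0.7, -1.6], [0.3, -0.7], [1.2, -0.9], [-1.6, 0.2], [0.3, -1.4], [-0.8, 0.4], [-0.2, -0.9], [-0.6, 0.3], [0.5, -0.4]]
vent [0.5065 0.1397 0.096 ] bore [0.5249 0.243  0.1   ]
```

Request:
apply_moves:
  deltas:
    - [0,[20,-21,0],0]
    - [0,[40,-42,0],0]
    - [0,[40,-42,0],0]
    - [0,[40,-42,0],0]
    - [0,[40,-42,0],0]
  grip_force: 20

```text
t: 0.72
tool_pos: [0.3141, -0.3189, 0.4043]
orientation: [-3.09, -0.564, 0.0]
force: [0.9, -0.4, 1.3]
opening: 0.048
```

Request:
apply_moves:
  deltas:
    - [0,[40,-42,0],0]
    - [0,[40,-42,0],0]
    - [0,[40,-42,0],0]
    - [0,[40,-42,0],0]
    - [0,[40,-42,0],0]

```text
t: 1.35
tool_pos: [0.4268, -0.0516, 0.4046]
orientation: [3.09, 0.565, 0.0]
force: [0.3, -0.1, 0.0]
opening: 0.0017
```

Request:
apply_moves:
  deltas:
    - [0,[40,-42,0],0]
    - [0,[40,-42,0],0]
    - [0,[30,-32,0],0]
    - [0,[20,-20,0],0]
    - [0,[0,0,0],0]

```text
t: 1.98
tool_pos: [0.5001, 0.1213, 0.404]
orientation: [-3.089, -0.569, 0.002]
force: [0.5, -0.6, -0.6]
opening: 0.001
```

Request:
apply_moves:
  deltas:
    - [0,[12,-15,20],0]
    - [0,[0,0,40],0]
    - [0,[0,0,25],0]
    - [0,[0,0,8],0]
    - [0,[0,0,0],0]

```text
t: 2.6
tool_pos: [0.5058, 0.1374, 0.3118]
orientation: [3.09, 0.564, -0.001]
force: [-0.5, 0.1, 1.4]
opening: 0.0004
```

```bash
cat > crop.py <<'E'
from h import *
import sys
def both(name,ut,us,w=60,h=60):
    o=[]
    for n,(u,v) in(('top',ut),('side',us)):
        im=viewer.read_camera(n);cv2.imwrite(f'pics/{name}_{n}_raw.png',im);u,v=int(u),int(v)
        o.append(cv2.resize(im[v-h//2:v+h//2,u-w//2:u+w//2],(390,390*h//w),interpolation=cv2.INTER_CUBIC))
    cv2.imwrite(f'pics/{name}.png',np.hstack(o))
    s=robot.read_state();print(s['t'],s['tool_pos'].round(4),s['force'].round(1))
E
python3 - <<'E'
from crop import *
P=[.506,.139,.11]
print(proj('top',P),proj('side',P));both('v1',proj('top',P),proj('side',P),80,80)
E
```

```text
[265.24340345 217.37686619] [311.33037739 231.58609047]
2.7 [0.5064 0.1377 0.3132] [ 0.3 -0.8 -0.5]
```

View pics/v1.png

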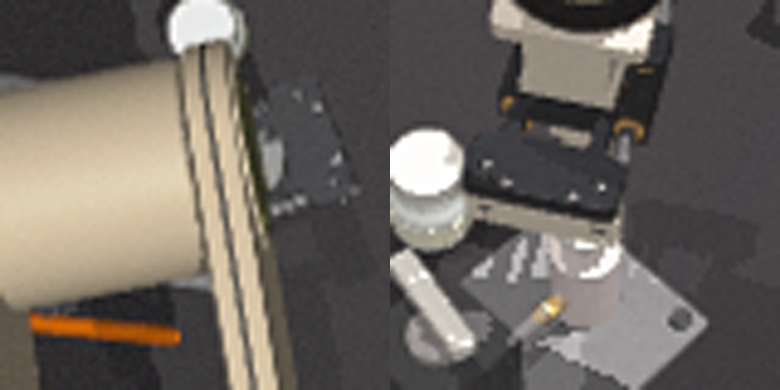

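Side crop: the closed fingers are above the white vent head at about (590,255); the body clears the handle bar. Next I press down, watching the force.

Request:
apply_moves:
  deltas:
    - [0,[0,-1,12],0]
    - [0,[0,0,10],0]
    - [0,[0,0,8],0]
    - [0,[0,0,4],0]
    - [0,[0,0,0],0]

```text
t: 3.32
tool_pos: [0.5054, 0.139, 0.2777]
orientation: [-3.09, -0.565, 0.001]
force: [-2.9, -0.4, 4.9]
opening: 0.0005
```

Request:
apply_moves:
  deltas:
    - [0,[0,0,3],0]
    - [0,[0,0,2],0]
    - [0,[0,0,1],0]
    - [0,[0,0,0],0]

```text
t: 3.82
tool_pos: [0.5056, 0.139, 0.2724]
orientation: [3.09, 0.565, -0.0]
force: [-4.8, -0.8, 7.0]
opening: 0.0002
```

Request:
apply_moves:
  deltas:
    - [0,[0,0,1],0]
    - [0,[0,0,1],0]
    - [0,[0,0,0],0]

```text
t: 4.2
tool_pos: [0.5057, 0.139, 0.2722]
orientation: [3.09, 0.566, 0.0]
force: [-12.0, -1.8, 23.0]
opening: 0.0007
```

Request:
apply_moves:
  deltas:
    - [0,[0,0,1],0]
    - [0,[0,0,0],0]

```text
t: 4.45
tool_pos: [0.5058, 0.1391, 0.2722]
orientation: [3.09, 0.566, 0.001]
force: [-15.5, -3.4, 30.2]
opening: 0.0004
```

Hard stop reached: 30 N with no further travel, tip at z = 0.086. Now I release it and go to the handle.

Request:
apply_moves:
  deltas:
    - [0,[0,0,-6],0]
    - [0,[0,0,-12],0]
    - [0,[0,0,-30],0]
    - [0,[0,0,-40],0]
    - [60,[0,0,-10],0]

```text
t: 5.08
tool_pos: [0.5064, 0.1391, 0.37]
orientation: [3.09, 0.565, 0.008]
force: [0.2, -0.3, -0.6]
opening: 0.0069
```

Request:
apply_moves:
  deltas:
    - [60,[18,-30,0],0]
    - [60,[18,-30,0],0]
    - [60,[18,-30,0],0]
    - [60,[0,0,0],0.18]
    - [60,[0,0,0],0.18]

```text
t: 5.7
tool_pos: [0.5239, 0.2428, 0.3652]
orientation: [3.141, -0.005, -0.003]
force: [1.4, -0.2, 0.3]
opening: 0.0555
```

Request:
apply_moves:
  deltas:
    - [60,[0,0,0],0.18]
    - [60,[0,0,0],0.17]
    - [60,[0,0,0],0]
    - [60,[0,0,0],0]

```text
t: 6.2
tool_pos: [0.5241, 0.2422, 0.3661]
orientation: [3.095, -0.538, -0.001]
force: [-0.2, -0.4, -0.0]
opening: 0.0605
```

```bash
python3 - <<'E'
from crop import *
from scipy.spatial.transform import Rotation as Ro
P=[.52,.22,.13]
print(proj('top',P),proj('side',P));both('b1',proj('top',P),proj('side',P),90,90)
s=robot.read_state();print(Ro.from_rotvec(s['orientation']).as_matrix().round(3),s['q'].round(2))
E
```

```text
[236.75426695 213.15290315] [287.46658269 247.57378151]
6.3 [0.5242 0.2422 0.3664] [-0.2  0.1  0.5]
[[ 0.941 -0.339 -0.   ]
 [-0.339 -0.941 -0.   ]
 [-0.     0.    -1.   ]] [0.34 0.09 1.6  0.   1.45 2.26]
```

View pics/b1.png

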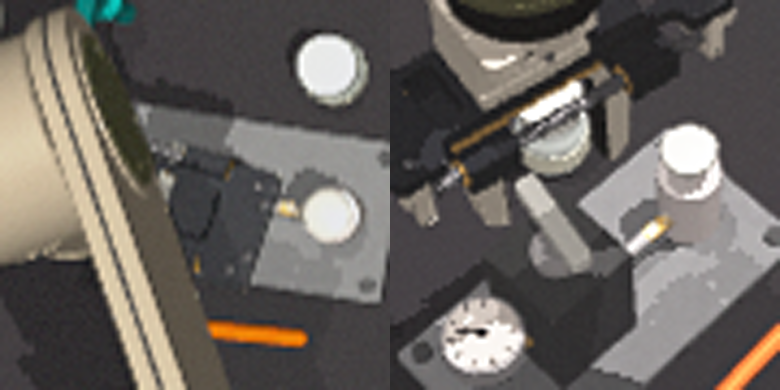

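Side crop: the fingers at (490,205) and (618,125) straddle the white bar at (555,222). The vent head at (688,155) has sprung back up. Descending and gripping gently.

Request:
apply_moves:
  deltas:
    - [60,[0,0,20],0]
    - [60,[0,0,24],0]
    - [60,[0,0,14],0]
    - [60,[0,0,6],0]
    - [60,[0,0,0],0]

```text
t: 6.92
tool_pos: [0.5242, 0.2422, 0.3024]
orientation: [3.094, -0.544, -0.001]
force: [0.1, 0.7, 0.2]
opening: 0.0602
```

Request:
apply_moves:
  deltas:
    - [35,[0,0,0],0]
    - [22,[0,0,0],0]
    - [20,[0,0,0],0]
    - [18,[0,0,0],0]
    - [18,[0,0,0],0]
  grip_force: 10

```text
t: 7.55
tool_pos: [0.5242, 0.2422, 0.3028]
orientation: [-3.094, 0.544, -0.0]
force: [-0.2, -0.8, 0.2]
opening: 0.0189
```

```bash
python3 - <<'E'
from crop import *
P=[.525,.243,.13]
both('b2',proj('top',P),proj('side',P),90,90)
s=robot.read_state();print(s['opening'],s['wrist_torque'].round(2))
E
```

```text
7.65 [0.5242 0.2422 0.3027] [-0.3 -0.1  0.1]
0.018307865754660244 [ 0.03 -0.02 -0.07]
```

View pics/b2.png

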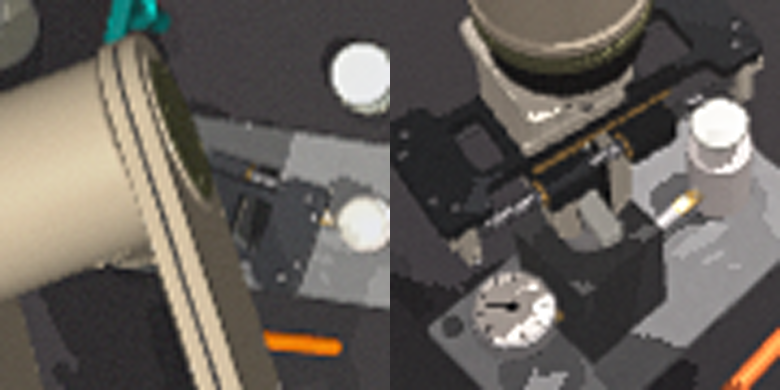

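Side crop: the bar (595,220) lies between the pads with no contact force at 18 mm opening. Closing.

Request:
apply_moves:
  deltas:
    - [14,[0,0,0],0]
    - [8,[0,0,0],0]
    - [8,[0,0,0],0]
    - [8,[0,0,0],0]
  grip_force: 6

```text
t: 8.15
tool_pos: [0.5243, 0.2425, 0.3029]
orientation: [-3.093, 0.544, -0.001]
force: [1.5, 4.5, -0.3]
opening: 0.0141
```

```bash
cat > st.py <<'E'
from h import *
from scipy.spatial.transform import Rotation as Ro
s=robot.read_state();R=Ro.from_rotvec(s['orientation']).as_matrix()
print('t',s['t'],'pos',s['tool_pos'].round(4),'F tool',(R.T@s['force']).round(1),'M tool',(R.T@s['wrist_torque']).round(2),'op',s['opening'].__round__(4))
E
python3 st.py
```

```text
t 8.15 pos [0.5243 0.2425 0.3029] F tool [-0.1 -4.8  0.3] M tool [ 0.93 -0.12  0.  ] op 0.0141
```

Request:
apply_moves:
  deltas:
    - [8,[0,-0.7,0],0]
    - [8,[0,0,0],0]

```text
t: 8.4
tool_pos: [0.5245, 0.2429, 0.3028]
orientation: [3.094, -0.544, 0.0]
force: [-0.5, 2.4, 1.3]
opening: 0.0141
```

```bash
python3 st.py
```

```text
t 8.4 pos [0.5245 0.2429 0.3028] F tool [-1.2 -2.1 -1.3] M tool [ 0.56 -0.15 -0.04] op 0.0141
```

Request:
apply_moves:
  deltas:
    - [8,[0,-0.6,0],0]
    - [8,[0,0,0],0]
    - [8,[0,0,0],0]
  grip_force: 25

```text
t: 8.78
tool_pos: [0.5246, 0.2432, 0.3028]
orientation: [3.093, -0.544, -0.0]
force: [-1.4, -0.4, 3.1]
opening: 0.0137
```

Request:
apply_moves:
  deltas:
    - [8,[0,0,-2],0]
    - [8,[0,0,-3],0]
    - [8,[0,0,0],0]
    - [8,[0,0,0],0]

```text
t: 9.28
tool_pos: [0.5246, 0.2434, 0.3076]
orientation: [3.094, -0.544, -0.0]
force: [0.0, -0.3, -2.3]
opening: 0.0139
```

```bash
python3 st.py
```

```text
t 9.275 pos [0.5246 0.2434 0.3076] F tool [0.1 0.3 2.3] M tool [ 0.02 -0.08 -0.02] op 0.0139
```

Side force is near zero and the weight is about 2.3 N. Drawing the rest of the way up slowly.

Request:
apply_moves:
  deltas:
    - [8,[0,0,-3],0]
    - [8,[0,0,-4],0]
    - [8,[0,0,-4],0]
    - [8,[0,0,-3],0]
    - [8,[0,0,0],0]

```text
t: 9.9
tool_pos: [0.5248, 0.2435, 0.3222]
orientation: [-3.094, 0.544, -0.001]
force: [-0.4, 0.0, -2.6]
opening: 0.0137
```

Request:
apply_moves:
  deltas:
    - [8,[0,0,-3],0]
    - [8,[0,0,-4],0]
    - [8,[0,0,-4],0]
    - [8,[0,0,-4],0]
    - [8,[0,0,0],0]

```text
t: 10.52
tool_pos: [0.5248, 0.2435, 0.3374]
orientation: [-3.094, 0.544, -0.001]
force: [-0.8, 0.1, -2.7]
opening: 0.0137
```

```bash
python3 st.py; python3 - <<'E'
from crop import *
P=[.525,.243,.115]
both('b3',proj('top',P),proj('side',P),60,60)
E
```

```text
t 10.525 pos [0.5248 0.2435 0.3374] F tool [-0.8  0.2  2.7] M tool [ 0.09 -0.08  0.02] op 0.0137
10.625 [0.5247 0.2435 0.3368] [ 0.5 -0.2 -2.1]
```

View pics/b3.png

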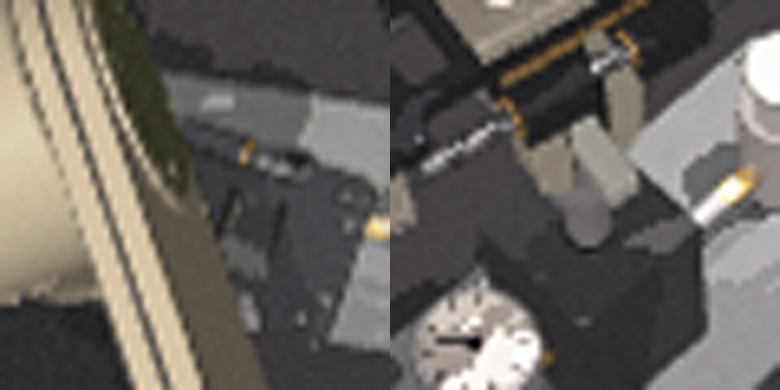

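Request:
apply_moves:
  deltas:
    - [8,[0,0,-1.5],0]
    - [8,[0,0,0],0]
    - [8,[0,0,0],0]

```text
t: 11.0
tool_pos: [0.5247, 0.2434, 0.3382]
orientation: [3.094, -0.544, -0.0]
force: [0.6, 0.4, -2.6]
opening: 0.0135
```

```bash
python3 st.py; python3 - <<'E'
from h import *
im=viewer.read_camera('side')
u,v=290,250;k=10
c=cv2.resize(im[v-28:v+28,u-35:u+35],None,fx=k,fy=k,interpolation=cv2.INTER_CUBIC)
def m(P,col):
    q=(proj('side',P)-[u-35,v-28]+.5)*k;cv2.circle(c,tuple(int(a) for a in q),4,col,-1)
C=np.array([.5248,.2435,0]);ax=np.array([.941,-.339,0])
for z,col in((.1785,(0,255,0)),(.142,(0,0,255))):
    for s in(-.032,.032): m(C+ax*s+[0,0,z],col)
for a in np.linspace(0,6.28,24):
    o=np.array([np.cos(a),np.sin(a),0]);m(C+o*.015+[0,0,.142],(255,255,0));m(C+o*.009+[0,0,.1],(255,0,255))
cv2.imwrite('pics/b4.png',c)
s=robot.read_state();print(s['t'],s['tool_pos'].round(4),s['force'].round(1))
E
```

```text
t 11.0 pos [0.5247 0.2434 0.3382] F tool [ 0.4 -0.6  2.6] M tool [ 0.06 -0.1   0.01] op 0.0135
11.05 [0.5247 0.2434 0.3382] [-0.2  0.3 -2.1]
```

View pics/b4.png

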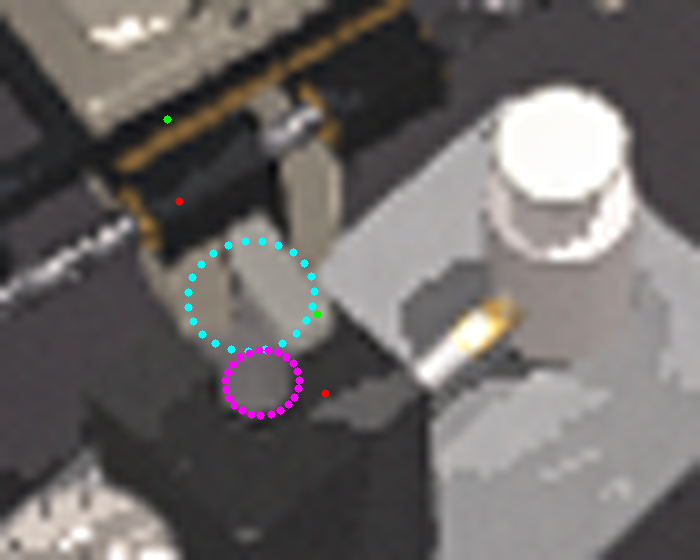

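The bar end matches the projection for a 36 mm lift (green, 317,314), with the rod visible down to the mouth (262,385) and the vent head up. I'll add 1 mm so the ring clearly shows, check that it holds, and hand in.

Request:
apply_moves:
  deltas:
    - [8,[0,0,-0.8],0]
    - [8,[0,0,0],0]
    - [8,[0,0,0],0]
    - [8,[0,0,0],0]

```text
t: 11.55
tool_pos: [0.5247, 0.2434, 0.3391]
orientation: [-3.094, 0.544, -0.0]
force: [0.1, 0.3, -2.1]
opening: 0.0138
```

```bash
python3 st.py; python3 - <<'E'
from h import *
im=viewer.read_camera('side');u,v=290,250
c=cv2.resize(im[v-80:v+80,u-100:u+100],None,fx=4,fy=4,interpolation=cv2.INTER_CUBIC)[:600]
cv2.imwrite('pics/b5.png',c)
print('rod col (gray)',im[245:266,281].mean(1).round().astype(int))
E
```

```text
t 11.55 pos [0.5247 0.2434 0.3391] F tool [ 0.  -0.3  2.1] M tool [ 0.07 -0.01  0.03] op 0.0138
rod col (gray) [155 150 151 153 154 155 153 148 119 113 111 113 102 101 102 104 105 104
  61  59  65]
```

View pics/b5.png

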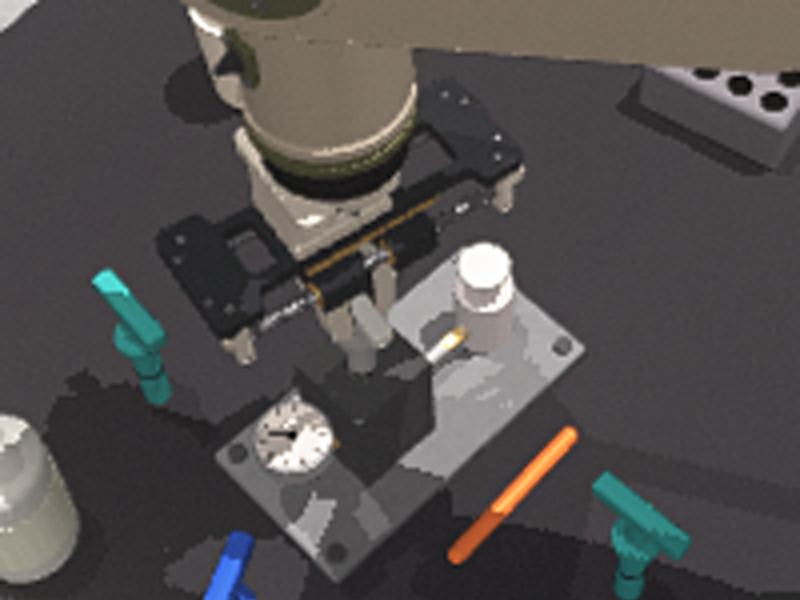

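Side crop: the piston is held raised, with the rod grey at (363,350) and the block around it. The vent head is up at (483,265), and the pen, bottle and decoys have not moved. Handing in.

```bash
python3 -c "
from plant import order;print(order.close_job())"; python3 st.py
```

```text
the job is handed in; nothing more can be done
None
the job is handed in; nothing more can be done
```

I pressed the vent to its stop and let it spring back, then drew the piston up about 36 mm. I handed in at about 11.6 s of the 40 s allowed, still gripping the handle.

- **Vent:** I pressed it with the closed fingertips until the force reached 30 N with no further travel, which is the stop at about 10 mm. Later pictures show the head back up.
- **Piston:** I gripped the white T-bar across its thickness with 25 N and moved the tool until the side force was near zero. I then drew it straight up by 36.3 mm, measured from the tool height. The last reading showed side forces under 0.5 N, a steady weight of about 2.1 to 2.7 N, and an opening of 13.8 mm on the 14 mm bar.
- **Dark ring:** I could not see it directly, because its showing edge is under a pixel against the dark block. That it just shows rests on the measured lift, and on the bar end and rod matching their projected positions in the side picture.
- **Base plate:** Its visible outline did not fit being centred on the pump's origin; it sits about 16 mm along +y. I let that offset vary in the fit, and the vent and handle positions held up in practice.
- **Other things on the bench:** Those visible in the last picture (pen, bottle, turquoise and blue pieces, rack) looked untouched. I did not check the rest at the end.

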